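Hardness check of a fresh cast jack pad with a dial durometer

ROBOT

A 6-joint arm with a two-finger parallel gripper is mounted at the origin on a cart in front of the work surface, level with it; the furniture and walls round the work are solid. World frame = base frame: x ahead of the robot, y to its left, z up, the work surface at z = 0. Lengths are in m, angles in degrees, forces in N, time in s.
With the tool pointing down it reaches from about 0.275 to 0.975 m from the base axis. Payload 8.4 kg.
Tool frame: the origin (TCP) lies midway between the tips of the shut fingers; the grasp point (between the pads) lies 19 mm behind it (bot.grasp_offset is the z of the grasp point in the tool frame, in m); z points along the fingers, y is the line along which they close (so a half turn about z gives the same grasp; the last joint's range is limited). The gripper opens to 92 mm and grips with 3 to 60 N. Pads are 20 mm wide; open, the fingers measure 128 mm over their backs; the gripper's body (75 mm by 189 mm) begins 69 mm behind the grasp point.
Start: joints at [64.95, 20.225, 93.587, -0, 66.188, -0.138], TCP at [0.263, 0.567, 0.215] pointing down, gripper open.
Joint ranges: [-150.9, 150.9], [-52.94, 120.26], [3.33, 152.33], [-74.26, 254.26], [0, 154.13], [-172.89, 172.89]. Speed limits (degrees/s): [127.2, 127.2, 159.86, 180, 180, 180].

INTERFACE

Orientations are given as [roll, pitch, yaw] about the fixed x, y, z axes, in that order (R = Rz(yaw) Ry(pitch) Rx(roll)).
In Python, from station import bot gives the robot as it stands.
- The arm moves only by the tool move_arm, never from a script. Its argument "rows" is one flat list of numbers, 7 for each row, row after row: the shift along the tool's x, y, z as a fraction of full scale, then the turn, a rotation vector about the tool's x, y, z as a fraction of full scale, then the closure, from -1 (fully open) to 1 (shut). A call has 1 to 20 rows; each row shifts and turns the commanded pose from where the row before left it, along the tool's axes as they then stand; what a row does not reach is not made up. Full scale, the value 1, is 0.025 m for a shift and 2 pi rad for a turn. A row lasts 1/8 s, in which the tool goes at most 62.5 mm and 10.7 degrees, less where a joint would pass 70% of its speed; a pose out of reach is approached as far as the arm can. A call with a number of a shift or a turn outside -1 to 1 is refused whole. A call with a gripper value outside its range is refused whole. The fingers move at their own pace and stop on an object; the grip force is fixed at half the most. Time passes only in rows, so rows that do not move let the fingers close. It gives the time, the measured TCP pose, the force, the opening and the grip force at its end, in the units of the state.
- bot.read_state(): the state, without advancing time (a new reading comes with each control period).
- bot.camera(name): name is "scene" or "top" or "wrist"; returns the picture (420x560x3 uint8, red, green, blue); there is no depth.
- bot.camera_info(name): a dict with "fx", "fy", "cx", "cy" (pixels), "k1" (the pictures are not rectified: a ray, as slopes to the right and down, at radius r is drawn at 1 + k1 r^2 times it, then the intrinsics apply), "rvec" (rotation vector, rad) and "tvec" (3), from world to camera coordinates, as OpenCV has them. Camera axes: x right, y down, z forward; pixel columns grow to the right and rows downward; lengths in m; the calibration is good to about 2 mm. A picture is of the moment at which its call begins: read the wrist's pose just before it. camera_info takes no time and is no camera call; for the wrist camera it gives the pose at the moment of the call.
- bot.finish_job(): hands the job in; it is judged then, once.
Trained networks look in the newest picture that a camera, given by its name, has taken for a name from the list of things; names that differ only in an ending like _2 or _b are one class to them, and where a whole thing is asked for, a point or a joint stands for the part that bears it (a point fixed in the world has none). Each returns a list of dicts, best first, with "confidence" (0 to 1); they miss things now and then, are a little off and sometimes report something else, mostly with a low value. They report only what shows in the picture. A call takes as long as a camera call. They do not tell look-alikes from the thing itself.
- bot.boxes_of(thing, camera): "extent" ([left, top, width, height] in pixels, round what is visible of it).
- bot.cut_out(thing, camera): "mask" (420x560 bool, what is visible of it) and "extent" ([left, top, width, height] in pixels, round what is visible of it).
- bot.landmark_of(thing, camera): "uv" ([column, row] in pixels: a listed point, or the origin of a listed thing).
The state is a dict: "time": time; "q": joint angles; "dq": joint speeds; "joint_efforts": joint torques, N m; "ee_pos": TCP position; "ee_rot": TCP orientation; "force": force on the tool from outside, world axes, zero at the start; "wrist_torque": the same for the moment, N m; "finger_gap": finger opening in m; "grasp_force": force on a finger pad.
Only numpy, scipy, OpenCV 4.12 (cv2) and the standard library are available. Lean on these libraries where they do the work, as an engineer would, in place of code of your own. Each camera call takes 0.05 s, during which the arm holds its last target. There are 200 camera calls.

TASK

Lift the cast rubber jack pad with the painted circle out of the mould and set it flat, circle up, in the middle of the steel plate; leave the other pad in its cavity. Then take the durometer out of its wooden rest and press its foot squarely onto the pad inside the circle, upright and with light pressure, about a kilogram's weight (10 N) and never more than 25 N, so that the foot lies flat on the rubber. Finish while still holding the durometer pressed there; do not put it down or disturb the other things.

Things in the scene. Friction and masses are not known exactly. Their poses are not given: they have to be found in the camera images.
- mould: fixed open mould of bolted bright metal bars, 205 (x) x 136 (y) x 38 (z) mm, origin at the centre of its underside. Two cavities 83 (x) x 47 (y) mm centred at x = +49 and -49 mm, floor at z = 10 with a low rib across the middle. Midway along each cavity's long sides a finger slot, 30 mm wide in x, runs 28 mm outward (to y = +-52 mm), as deep as the cavity.
- pad_marked: loose black rubber jack pad with a white painted circle on top, 80 (x) x 44 (y) x 25 (z) mm, 0.11 kg, origin at the centre of its underside, which has a slot across its middle. Starts in either cavity, its axes along the mould's, underside 10 mm above the table, top 3 mm below the mould's rim; can be taken across its 44 mm width through the finger slots.
- test_spot (a point): centre of the painted circle on the pad's top face, 20 mm from the pad's centre along the pad's +x and 25 mm above its underside. The circle is about 30 mm across inside; the foot must land inside it.
- pad_plain: the same pad without the circle, in the other cavity of the mould; stays there.
- bench_plate: fixed ground steel plate 140 x 140 x 16 mm on four rubber feet, origin at the centre of its underside; its top face is 20 mm above the table.
- rest: fixed hardwood block 80 (x) x 110 (y) x 36 (z) mm with an upright 24 mm hole through its middle, origin at the centre of its underside. The durometer stands in it, foot down in the hole, its shoulder on the block's top, foot face 8 mm above the table.
- durometer: loose dial hardness gauge, upright, 130 mm tall, 0.26 kg; origin at the centre of its foot face (lower end), z up along the gauge, dial looks to its -x. Foot 18 mm across; neck 13 mm; shoulder 30 x 40 mm from z = 28 to 48; round dial case 58 mm across (y, z), 30 mm thick (x), centred at z = 66; black grip on top, 26 (x) x 34 (y) mm, from z = 95 to 130 mm.
- grip (a point): centre of the durometer's grip, 112 mm above its foot face: take it here from above, across its 26 mm (x) or its 34 mm (y).
- indenter (a joint): the durometer's spring-loaded indenter pin: 0 = fully out, standing 2.5 mm proud of the foot; 0.0025 m = pushed in level with the foot. Its spring takes 0.6 N to start and about 8 N when fully in; beyond that the foot itself bears on the pad. It drives the needle on the dial.
- paint_pen: loose marker pen, 17 x 138 x 18 mm, lying; bystander, origin at the centre of its underside.
- masking_roll: loose roll of masking tape lying flat, 100 mm across, 25 mm high; bystander, origin at the centre of its underside.
- pliers: loose pliers lying flat, 60 x 185 x 19 mm; bystander, origin at the centre of their underside.
Not all that is in view belongs to the job. Leave any orange look-alike of the pad_plain alone.

How it is judged (in metres and radians):
On the way, in this order (a step that is already met when the one before it is completed fails the run):
1. the marked pad is lifted clear of the mould (z of pad_marked in the frame of mould above 0.045 m and contact force between pad_marked and mould below 0.05 N), for 0.1 s.
2. the marked pad lies flat, circle up, in the middle of the steel plate, let go (horizontal distance between pad_marked and bench_plate below 0.035 m and z of pad_marked in the frame of bench_plate between 0.016 and 0.024 m and angle between pad_marked's own z axis and vertical below 0.06 rad and contact force between the fingers and pad_marked below 0.05 N and linear speed of pad_marked below 0.01 m/s), for 0.3 s.
3. the durometer is held clear of its rest, foot out of the hole (z of durometer in the frame of rest above 0.04 m and contact force between the fingers and durometer above 1 N and contact force between durometer and rest below 0.05 N), for 0.1 s.
At the end, for the whole second after the job is handed in: Durometer held, within 4 degrees of upright, foot within 6 mm of the circle centre and down on the rubber (1 mm), indenter in 1.6 mm or more, 6 to 25 N on the pad; pad flat on the plate, centres within 35 mm, not touched by the fingers; other pad in its cavity; all still (horizontal distance between durometer and test_spot below 0.006 m and z of durometer in the frame of test_spot below 0.001 m and value of joint indenter above 0.0016 m and angle between durometer's own z axis and vertical below 0.07 rad and contact force between durometer and pad_marked between 6 and 25 N and contact force between the fingers and durometer above 4 N and contact force between the fingers and pad_marked below 0.05 N and linear speed of durometer below 0.01 m/s and horizontal distance between pad_marked and bench_plate below 0.035 m and z of pad_marked in the frame of bench_plate between 0.016 and 0.024 m and angle between pad_marked's own z axis and vertical below 0.06 rad and distance between pad_plain and mould below 0.06 m and z of pad_plain in the frame of mould below 0.014 m); the arm keeps its last pose, push and grip.
It fails at once if the durometer is pushed hard on the pad (over 25 N) (contact force between durometer and pad_marked above 25 N).
It fails at once if the other pad is taken out or shifted out of its cavity (distance of pad_plain from where it was at the start of the episode above 0.015 m).
It fails at once if a bystander is disturbed (moved over 30 mm) (distance of any of paint_pen, masking_roll, pliers from where it was at the start of the episode above 0.03 m).
It also fails if it takes over 53 s, if anything falls off the work surface, if the arm or the gripper's body presses on something with over 40 N, if the wrist force passes 120 N, or if a joint passes its speed limit or range.

## Working session

There is one attempt and no reset: what is moved stays moved. The work goes in short steps, Python scripts to look and compute and a tool call to move; the robot and the scene stay as the last step left them, time stands still between calls to the robot, and variables do not carry over. Pictures are saved under pics/ and viewed, at most 10 in all, crops included, and the job is handed in when it is done.

Besides the shell and the picture viewer there is one more tool, called after "Call:" as name(argument=value, ...) on one line, values as JSON. move_arm: Moves the arm, as the interface text tells. Its arguments: {"type":"object","properties":{"rows":{"type":"array"}},"required":["rows"]}

```bash
mkdir -p pics; ls
cat > h.py <<'E'
import numpy as np, cv2
from station import bot
def snap(c,name=None):
    im=bot.camera(c)
    if name: cv2.imwrite('pics/'+name+'.png',im[:,:,::-1])
    return im
def ray(c,uv,info=None):
    i=info or bot.camera_info(c)
    R=cv2.Rodrigues(np.array(i['rvec'],float))[0];t=np.array(i['tvec'],float)
    K=np.array([[i['fx'],0,i['cx']],[0,i['fy'],i['cy']],[0,0,1]])
    n=cv2.undistortPoints(np.array(uv,float).reshape(-1,1,2),K,np.array([i['k1'],0,0,0,0.]))[:,0]
    d=np.c_[n,np.ones(len(n))]@R
    return -R.T@t,d
def atz(c,uv,z,info=None):
    o,d=ray(c,uv,info); return o+d*((z-o[2])/d[:,2])[:,None]
def px(c,P,info=None):
    i=info or bot.camera_info(c)
    K=np.array([[i['fx'],0,i['cx']],[0,i['fy'],i['cy']],[0,0,1]])
    return cv2.projectPoints(np.array(P,float).reshape(-1,1,3),np.array(i['rvec'],float),np.array(i['tvec'],float),K,np.array([i['k1'],0,0,0,0.]))[0][:,0]
E
python3 - <<'E'
from h import *
np.set_printoptions(precision=4,suppress=True)
s=bot.read_state();print(s['time'],s['ee_pos'],s['ee_rot'],s['force'],s['finger_gap'])
a=snap('top','top0');b=snap('scene','sc0')
for t,z in [('mould',0),('pad_marked',.01),('pad_plain',.01),('test_spot',.035),('bench_plate',0),('rest',0),('durometer',.008),('grip',.12),('paint_pen',0),('masking_roll',0),('pliers',0)]:
  for c in ['top','scene']:
    for r in bot.landmark_of(t,c)[:3]:
        print(t,c,round(r['confidence'],2),np.round(r['uv'],1),atz(c,[r['uv']],z)[0][:2])
E
```

```text
pics
0.0 [0.2631 0.5664 0.2139] [-179.9241    0.0015  155.0874] [ 0.0097 -0.1706 -0.1726] 0.09196453081187841
mould top 0.58 [357.  235.2] [ 0.47   -0.3892]
mould scene 0.91 [342.2 273.2] [ 0.4612 -0.4094]
pad_marked top 0.78 [353.7 250.9] [ 0.4277 -0.3783]
pad_marked scene 0.62 [324.7 278.2] [ 0.4141 -0.378 ]
pad_marked scene 0.41 [350.8 256.8] [ 0.5208 -0.4105]
pad_plain top 0.8 [420.7 173.8] [ 0.639  -0.5652]
pad_plain top 0.59 [364.2 217.4] [ 0.5185 -0.4072]
pad_plain scene 0.76 [420.7 251.4] [ 0.6299 -0.5765]
pad_plain scene 0.63 [349.3 257.4] [ 0.5167 -0.4076]
test_spot top 0.69 [359.4 244.7] [ 0.4454 -0.3891]
test_spot scene 0.65 [330.1 266.5] [ 0.4368 -0.3822]
bench_plate top 0.56 [284.3 252. ] [ 0.4237 -0.1905]
bench_plate scene 0.66 [262. 255.] [ 0.4242 -0.1831]
bench_plate scene 0.33 [217.5 243.5] [ 0.4072 -0.0455]
rest top 0.8 [169.2 180. ] [0.6197 0.1282]
rest scene 0.62 [208.6 187.7] [0.6239 0.1324]
durometer top 0.94 [169.4 179.5] [0.6202 0.1256]
durometer scene 0.71 [212.1 190.2] [0.6087 0.1073]
grip top 0.63 [158.3 176.5] [0.6147 0.1243]
grip scene 0.98 [205.8 159.1] [0.6159 0.1233]
grip scene 0.23 [171.7 232.4] [0.2844 0.0023]
paint_pen top 0.87 [228.1 252.1] [ 0.4226 -0.0373]
paint_pen top 0.71 [157.1 177. ] [0.6281 0.1624]
paint_pen scene 0.82 [216.4 240.7] [ 0.4158 -0.036 ]
masking_roll top 0.88 [293.6 165.2] [ 0.6617 -0.2152]
masking_roll scene 0.57 [309.5 211.2] [ 0.6631 -0.22  ]
pliers top 0.69 [171.8 264.1] [0.3885 0.1173]
pliers scene 0.7 [170.7 233.4] [0.3812 0.1023]
```

View pics/top0.png

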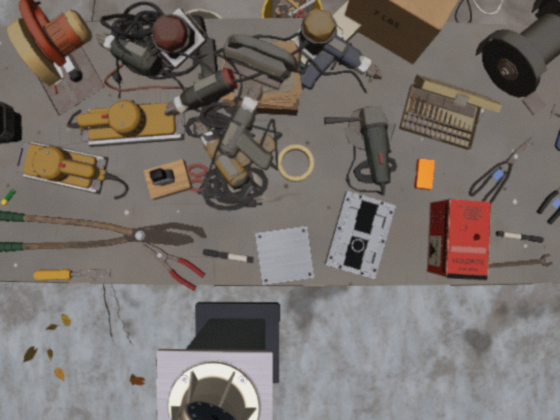

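View pics/sc0.png

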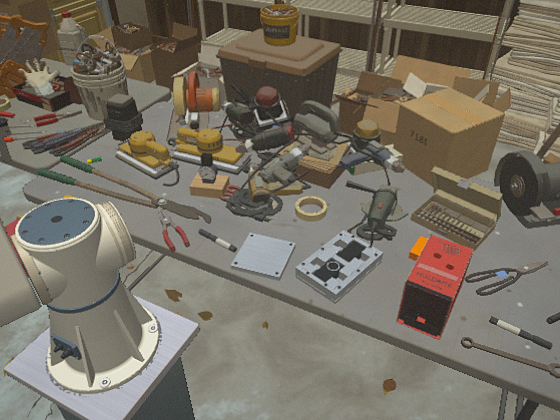

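Top view: the mould lies at about (361,235), turned around −17°, with the marked pad in its near cavity (circle at about (357,246)). The plate is at (284,255) and the rest with the durometer at (168,178). The orange look-alike is at (425,173). I'm moving toward the mould.

Call:
move_arm(rows=[-0.69,-0.98,0,0,0,0,-1,-0.69,-0.98,0,0,0,0,-1,-0.69,-0.98,0,0,0,0,-1,-0.69,-0.98,0,0,0,0,-1,-0.69,-0.98,0,0,0,0,-1,-0.69,-0.98,0,0,0,0,-1,-0.69,-0.98,0,0,0,0,-1,-0.69,-0.98,0,0,0,0,-1,-0.69,-0.98,0,0,0,0,-1,-0.69,-0.98,0,0,0,0,-1,-0.69,-0.98,0,0,0,0,-1,-0.69,-0.98,0,0,0,0,-1,-0.69,-0.98,0,0,0,0,-1,-0.69,-0.98,0,0,0,0,-1,-0.69,-0.98,0,0,0,0,-1,-0.69,-0.98,0,0,0,0,-1,-0.69,-0.98,0,0,0,0,-1,-0.69,-0.98,0,0,0,0,-1,-0.69,-0.98,0,0,0,0,-1,-0.69,-0.98,0,0,0,0,-1])

```text
time: 3.7
ee_pos: [0.37, -0.0239, 0.2148]
ee_rot: [180.0, 0.0, 155.1]
force: [-0.2, -0.3, -0.0]
finger_gap: 0.0922
grasp_force: 0.0
```

```bash
cat >> h.py <<'E'
from scipy.spatial.transform import Rotation as Ro
def plan(goal,yaw,n=None,tilt=True):
    """rows (tool shift fraction, turn fraction) from the present pose to a tool-down goal pose"""
    s=bot.read_state();p=np.array(s['ee_pos']);R=Ro.from_euler('xyz',s['ee_rot'],degrees=True)
    G=Ro.from_euler('xyz',[180,0,yaw],degrees=True)
    rv=(R.inv()*G).as_rotvec();d=np.array(goal)-p
    n=n or int(np.ceil(max(np.abs(d).max()/.02,np.degrees(np.linalg.norm(rv))/9.9,1)))
    out=[]
    for k in range(n):
        Rk=R*Ro.from_rotvec(rv*k/n)
        out.append(np.r_[Rk.inv().apply(d/n)/.025,rv/n/(2*np.pi)])
    print('pose',p.round(4),np.round(s['ee_rot'],2),'t',round(s['time'],2),'F',np.round(s['force'],2),'gap',round(s['finger_gap'],4),'n',n)
    for o in out: print(','.join('%g'%v for v in np.r_[o[:3].round(3),o[3:].round(4)]))
E
python3 - <<'E'
from h import *
s=bot.read_state();print(s['q'])
plan([.44,-.36,.215],-17)
E
```

```text
[-3.92718595e+00 -3.67580794e+00  1.22095588e+02  3.74718933e-03
  6.15359038e+01 -6.90165329e+01]
pose [ 0.37   -0.0239  0.2148] [1.7998e+02 4.0000e-02 1.5509e+02] t 3.7 F [-0.24 -0.33 -0.02] gap 0.0922 n 18
-0.456,-0.612,-0,0,-0,0.0266
-0.551,-0.528,-0,0,-0,0.0266
-0.631,-0.429,-0,0,-0,0.0266
-0.694,-0.318,-0,0,-0,0.0266
-0.737,-0.198,-0,0,-0,0.0266
-0.759,-0.073,-0,0,-0,0.0266
-0.761,0.054,-0,0,-0,0.0266
-0.742,0.179,-0,0,-0,0.0266
-0.701,0.3,-0,0,-0,0.0266
-0.642,0.412,-0,0,-0,0.0266
-0.564,0.513,-0,0,-0,0.0266
-0.471,0.6,-0,0,-0,0.0266
-0.365,0.67,-0,0,-0,0.0266
-0.249,0.721,-0,0,-0,0.0266
-0.126,0.753,-0,0,-0,0.0266
0.001,0.763,-0,0,-0,0.0266
0.128,0.752,-0,0,-0,0.0266
0.251,0.721,-0,0,-0,0.0266
```

Call:
move_arm(rows=[-0.46,-0.61,0,0,0,0.0266,-1,-0.55,-0.53,0,0,0,0.0266,-1,-0.63,-0.43,0,0,0,0.0266,-1,-0.69,-0.32,0,0,0,0.0266,-1,-0.74,-0.2,0,0,0,0.0266,-1,-0.76,-0.07,0,0,0,0.0266,-1,-0.76,0.05,0,0,0,0.0266,-1,-0.74,0.18,0,0,0,0.0266,-1,-0.7,0.3,0,0,0,0.0266,-1,-0.64,0.41,0,0,0,0.0266,-1,-0.56,0.51,0,0,0,0.0266,-1,-0.47,0.6,0,0,0,0.0266,-1,-0.36,0.67,0,0,0,0.0266,-1,-0.25,0.72,0,0,0,0.0266,-1,-0.13,0.75,0,0,0,0.0266,-1,0,0.76,0,0,0,0.0266,-1,0.13,0.75,0,0,0,0.0266,-1,0.25,0.72,0,0,0,0.0266,-1,0,0,0,0,0,0,-1])

```text
time: 6.08
ee_pos: [0.439, -0.3594, 0.2145]
ee_rot: [180.0, -0.0, -17.3]
force: [0.2, 0.4, -0.3]
finger_gap: 0.0919
grasp_force: 0.0
```

Run:
```python
from h import *
np.set_printoptions(precision=4,suppress=True)
s=bot.read_state();print(s['time'],s['ee_pos'],s['ee_rot'],s['q'])
a=snap('wrist','w0')
info=bot.camera_info('wrist')
for t,z in [('mould',0),('pad_marked',.01),('pad_plain',.01),('test_spot',.035),('bench_plate',0)]:
    for r in bot.landmark_of(t,'wrist')[:3]:
        print(t,round(r['confidence'],2),np.round(r['uv'],1),atz('wrist',[r['uv']],z,info)[0][:2])
for t,z in [('mould',.038),('pad_marked',.035),('pad_plain',.035),('bench_plate',.02)]:
  for r in bot.cut_out(t,'wrist')[:2]:
    c=max(cv2.findContours(r['mask'].astype('uint8'),0,2)[0],key=cv2.contourArea)[:,0]
    P=atz('wrist',c,z,info)[:,:2].astype('float32')
    print(t,r['confidence'],r['extent'],cv2.minAreaRect(P))
```

```text
6.075 [ 0.439  -0.3594  0.2145] [179.9918  -0.0115 -17.2741] [-39.4627  15.1175 100.7827  -0.0036  64.0861  67.813 ]
mould 0.74 [300.2 147.7] [ 0.4733 -0.3921]
mould 0.43 [ 50.6 281.2] [ 0.4058 -0.0301]
pad_marked 0.65 [301.1 192.1] [ 0.4256 -0.3787]
pad_plain 0.78 [301.3 104.3] [ 0.5185 -0.4061]
pad_plain 0.56 [301.2 177.9] [ 0.4413 -0.3834]
test_spot 0.72 [303.9 177.7] [ 0.4451 -0.3859]
bench_plate 0.62 [158.9 241.7] [ 0.415  -0.1932]
mould 0.74 [41.8, 0.0, 95.1, 77.8] ((0.64335697889328, -0.22331731021404266), (0.10241987556219101, 0.06955103576183319), 69.59101104736328)
mould 0.62 [232.6, 42.0, 138.9, 204.7] ((0.47157782316207886, -0.3921239376068115), (0.13617078959941864, 0.2043261080980301), 74.16119384765625)
pad_marked 0.61 [279.3, 161.7, 45.3, 70.2] ((0.42564013600349426, -0.3789915144443512), (0.04549247398972511, 0.08015879988670349), 74.37802124023438)
pad_plain 0.87 [282.7, 62.2, 41.2, 80.5] ((0.5189537405967712, -0.40524256229400635), (0.04286566004157066, 0.07850824296474457), 73.92024993896484)
bench_plate 0.85 [75.7, 169.6, 155.6, 121.2] ((0.4161445200443268, -0.19302846491336823), (0.1406717449426651, 0.14687687158584595), 8.177289009094238)
```

View pics/w0.png

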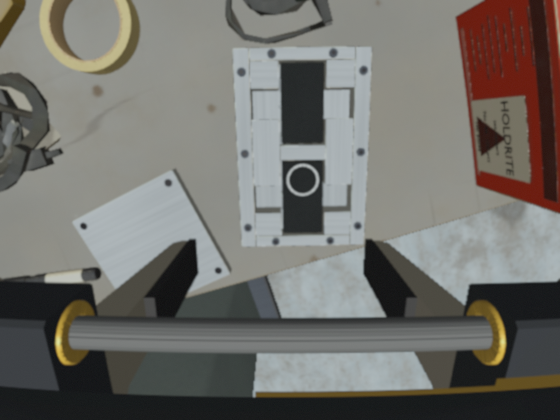

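The wrist view shows the mould at (302,147) and the circle at (302,180) in the near cavity. The finger slots sit on both sides, and the circle lies toward the mould's centre. Masks put the mould at (0.472,−0.392), yaw −15.8°.

Run:
```python
from h import *
plan([.4252,-.3788,.065],-15.8)
r=bot.cut_out('bench_plate','top')[0]
c=max(cv2.findContours(r['mask'].astype('uint8'),0,2)[0],key=cv2.contourArea)[:,0]
print(cv2.minAreaRect(atz('top',c,.02)[:,:2].astype('float32')))
r=bot.cut_out('rest','top')[0]
c=max(cv2.findContours(r['mask'].astype('uint8'),0,2)[0],key=cv2.contourArea)[:,0]
print(cv2.minAreaRect(atz('top',c,.036)[:,:2].astype('float32')))
```

```text
pose [ 0.4389 -0.3584  0.2147] [ 1.800e+02 -1.000e-02 -1.723e+01] t 6.58 F [-0.34  0.6   0.96] gap 0.0918 n 8
-0.035,0.118,0.749,0,-0,-0.0005
-0.036,0.117,0.749,0,-0,-0.0005
-0.036,0.117,0.749,0,-0,-0.0005
-0.036,0.117,0.749,0,-0,-0.0005
-0.037,0.117,0.749,0,-0,-0.0005
-0.037,0.117,0.749,0,-0,-0.0005
-0.037,0.117,0.749,0,-0,-0.0005
-0.038,0.117,0.749,0,-0,-0.0005
((0.41778233647346497, -0.1895543932914734), (0.13944661617279053, 0.1403702050447464), 8.346251487731934)
((0.6173601150512695, 0.12301559001207352), (0.08510763198137283, 0.11839944869279861), 16.34217071533203)
```

Call:
move_arm(rows=[-0.04,0.12,0.75,0,0,-0.0005,-0.24,-0.04,0.12,0.75,0,0,-0.0005,-0.24,-0.04,0.12,0.75,0,0,-0.0005,-0.24,-0.04,0.12,0.75,0,0,-0.0005,-0.24,-0.04,0.12,0.75,0,0,-0.0005,-0.24,-0.04,0.12,0.75,0,0,-0.0005,-0.24,-0.04,0.12,0.75,0,0,-0.0005,-0.24,-0.04,0.12,0.75,0,0,-0.0005,-0.24,0,0,0,0,0,0,-0.24])

```text
time: 7.8
ee_pos: [0.4233, -0.3788, 0.0629]
ee_rot: [-179.9, 0.1, -15.9]
force: [-1.3, -0.7, -0.2]
finger_gap: 0.0567
grasp_force: 0.0
```

Run:
```python
from h import *
s=bot.read_state();p=np.array(s['ee_pos']);yaw=s['ee_rot'][2]
a=snap('wrist');info=bot.camera_info('wrist')
# predicted finger footprint at z=.03 and tip points, mould outline
R=Ro.from_euler('z',yaw,degrees=True)
for sy in (-1,1):
    Q=[p+R.apply([x,sy*y,0])+[0,0,-.03] for x,y in((-.01,.0285),(.01,.0285),(.01,.0465),(-.01,.0465))]
    cv2.polylines(a,[px('wrist',Q,info).astype(np.int32)],True,(255,0,0),1)
cv2.imwrite('pics/w1.png',a[:,:,::-1])
plan([.4252,-.3788,.065],-15.8)
for r in bot.landmark_of('mould','wrist')[:1]: print(atz('wrist',[r['uv']],0,info),r)
for t,z in [('mould',.038),('pad_marked',.035)]:
  for r in bot.cut_out(t,'wrist')[:2]:
    c=max(cv2.findContours(r['mask'].astype('uint8'),0,2)[0],key=cv2.contourArea)[:,0]
    print(t,r['confidence'],r['extent'],cv2.minAreaRect(atz('wrist',c,z,info)[:,:2].astype('float32')))
```

```text
pose [ 0.4239 -0.3792  0.0638] [-1.7996e+02  8.0000e-02 -1.5850e+01] t 7.85 F [0.47 0.37 0.21] gap 0.0569 n 1
0.046,-0.028,-0.046,-0.0001,0.0002,-0.0002
[[ 0.47431626 -0.39418757  0.        ]] {'uv': [282.3, 150.3], 'confidence': 0.76}
mould 0.83 [157.4, 0.0, 253.2, 310.4] ((0.4647101163864136, -0.39111030101776123), (0.13702034950256348, 0.19000805914402008), 73.73981475830078)
pad_marked 0.85 [244.5, 173.4, 77.9, 118.9] ((0.4263867139816284, -0.3802647292613983), (0.04473235458135605, 0.08028369396924973), 73.66092681884766)
```

View pics/w1.png

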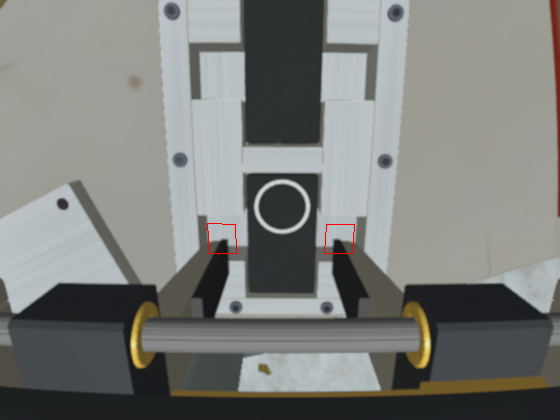

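The view shows the finger outline centred on the two slots at rows 215–262, either side of the pad. I'll nudge 2 mm, go down and grip.

Call:
move_arm(rows=[0.09,0,0,0,0,0.0008,-0.24,0,0,0.5,0,0,0,-0.24,0,0,0.5,0,0,0,-0.24,0,0,0.5,0,0,0,-0.24,0,0,0.4,0,0,0,-0.24,0,0,0,0,0,0,-0.24])

```text
time: 8.75
ee_pos: [0.4259, -0.3795, 0.0159]
ee_rot: [-180.0, 0.1, -16.1]
force: [-0.5, -0.2, 0.4]
finger_gap: 0.057
grasp_force: 0.0
```

Call:
move_arm(rows=[0,0,0,0,0,0,1,0,0,0,0,0,0,1,0,0,0,0,0,0,1,0,0,0,0,0,0,1,0,0,-0.3,0,0,0,1,0,0,-0.5,0,0,0,1,0,0,-0.8,0,0,0,1,0,0,-0.8,0,0,0,1,0,0,-0.8,0,0,0,1,0,0,-0.4,0,0,0,1,0,0,0,0,0,0,1])

```text
time: 10.12
ee_pos: [0.4268, -0.3803, 0.108]
ee_rot: [180.0, -0.1, -16.1]
force: [-0.6, -0.9, -1.0]
finger_gap: 0.0437
grasp_force: 30.0
```

Run:
```python
from h import *
a=snap('scene','s2')[200:330,220:400]
cv2.imwrite('pics/s2c.png',cv2.resize(a[:,:,::-1],None,fx=4,fy=4))
# keep the yaw; pad centre onto plate centre
plan([.418,-.191,.107],-16.1)
```

```text
pose [ 0.4264 -0.38    0.1072] [ 1.7999e+02 -2.0000e-02 -1.6130e+01] t 10.18 F [-0.39 -0.31 -0.53] gap 0.044 n 10
-0.242,-0.717,0.001,0,-0,-0
-0.242,-0.717,0.001,0,-0,-0
-0.242,-0.717,0.001,0,-0,-0
-0.242,-0.717,0.001,0,-0,-0
-0.242,-0.717,0.001,0,-0,-0
-0.242,-0.717,0.001,0,-0,-0
-0.242,-0.717,0.001,0,-0,-0
-0.242,-0.717,0.001,0,-0,-0
-0.242,-0.717,0.001,0,-0,-0
-0.242,-0.717,0.001,0,-0,-0
```

View pics/s2c.png

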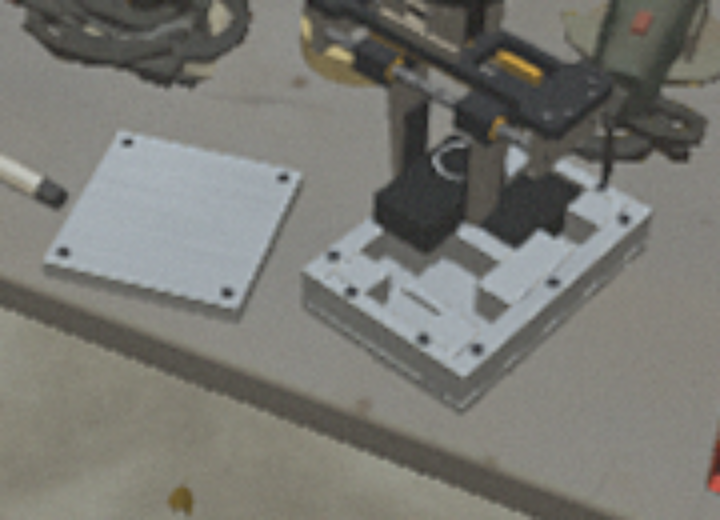

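The crop shows the pad held level above the mould, circle up, and the cavity empty. I'll carry it to the plate.

Call:
move_arm(rows=[-0.24,-0.72,0,0,0,0,1,-0.24,-0.72,0,0,0,0,1,-0.24,-0.72,0,0,0,0,1,-0.24,-0.72,0,0,0,0,1,-0.24,-0.72,0,0,0,0,1,-0.24,-0.72,0,0,0,0,1,-0.24,-0.72,0,0,0,0,1,-0.24,-0.72,0,0,0,0,1,-0.24,-0.72,0,0,0,0,1,-0.24,-0.72,0,0,0,0,1,0,0,0.8,0,0,0,1,0,0,0.8,0,0,0,1,0,0,0.7,0,0,0,1,0,0,0.5,0,0,0,1,0,0,0.3,0,0,0,1,0,0,0,0,0,0,1])

```text
time: 12.18
ee_pos: [0.4187, -0.1902, 0.0293]
ee_rot: [-180.0, 0.0, -16.1]
force: [0.6, 0.1, -1.0]
finger_gap: 0.0435
grasp_force: 30.0
```

Call:
move_arm(rows=[0,0,0.06,0,0,0,1,0,0,0.06,0,0,0,1,0,0,0,0,0,0,1])

```text
time: 12.55
ee_pos: [0.4192, -0.1906, 0.0274]
ee_rot: [180.0, -0.1, -16.1]
force: [-1.7, 0.4, 7.8]
finger_gap: 0.0434
grasp_force: 30.0
```

Contact felt (about 8 N). Release and rise.

Call:
move_arm(rows=[0,0,0,0,0,0,-0.3,0,0,0,0,0,0,-0.5,0,0,0,0,0,0,-0.5,0,0,-0.3,0,0,0,-0.5,0,0,-1,0,0,0,-0.5,0,0,-1,0,0,0,-0.5,0,0,-1,0,0,0,-0.5,0,0,-1,0,0,0,-0.5,0,0,-1,0,0,0,-0.5,0,0,-1,0,0,0,-0.5,0,0,-1,0,0,0,-0.5,0,0,-1,0,0,0,-0.5,0,0,0,0,0,0,-0.5])

```text
time: 14.18
ee_pos: [0.4198, -0.1908, 0.236]
ee_rot: [180.0, -0.2, -16.1]
force: [0.1, -0.1, -0.1]
finger_gap: 0.069
grasp_force: 0.0
```

Run:
```python
from h import *
np.set_printoptions(precision=4,suppress=True)
s=bot.read_state();print(s['time'],s['ee_pos'],s['ee_rot'],s['q'])
for c in ['wrist','top']:
  a=snap(c,'p_'+c);info=bot.camera_info(c)
  for t,z in [('test_spot',.045),('pad_marked',.02)]:
    for r in bot.landmark_of(t,c)[:2]: print(c,t,round(r['confidence'],2),np.round(r['uv'],1),atz(c,[r['uv']],z,info)[0][:2])
  for r in bot.cut_out('pad_marked',c)[:2]:
    k=max(cv2.findContours(r['mask'].astype('uint8'),0,2)[0],key=cv2.contourArea)[:,0]
    print(c,r['confidence'],r['extent'],cv2.minAreaRect(atz(c,k,.045,info)[:,:2].astype('float32')))
for r in bot.cut_out('rest','top')[:1]:
    k=max(cv2.findContours(r['mask'].astype('uint8'),0,2)[0],key=cv2.contourArea)[:,0]
    print(cv2.boxPoints(cv2.minAreaRect(atz('top',k,.036)[:,:2].astype('float32'))))
a=cv2.imread('pics/p_wrist.png');b=cv2.imread('pics/p_top.png')[140:220,120:220]
cv2.imwrite('pics/p.png',np.hstack([cv2.resize(a,(400,300)),cv2.resize(b,(375,300))]))
```

```text
14.175 [ 0.4198 -0.1908  0.236 ] [179.9673  -0.2171 -16.1265] [-24.632    3.9063 111.5691  -0.0003  64.305   81.4947]
wrist pad_marked 0.75 [281.  188.8] [ 0.4149 -0.1894]
wrist 0.84 [260.2, 155.6, 40.1, 69.2] ((0.4174204468727112, -0.18958596885204315), (0.04303155094385147, 0.07892394810914993), 73.06240844726562)
top test_spot 0.47 [288.8 249.5] [ 0.4327 -0.2017]
top test_spot 0.2 [355.3 234.7] [ 0.4719 -0.3765]
top pad_marked 0.62 [285.5 252.3] [ 0.424  -0.1935]
top 0.44 [277.7, 146.4, 34.9, 33.0] ((0.6622714996337891, -0.2187897115945816), (0.0934624969959259, 0.09271633625030518), 0.2633739411830902)
top 0.19 [271.6, 226.6, 36.2, 24.6] ((0.47474148869514465, -0.21590377390384674), (0.10649292171001434, 0.05699539557099342), 65.24301147460938)
[[0.5612 0.1675]
 [0.5936 0.0551]
 [0.6765 0.079 ]
 [0.6441 0.1915]]
```

View pics/p.png

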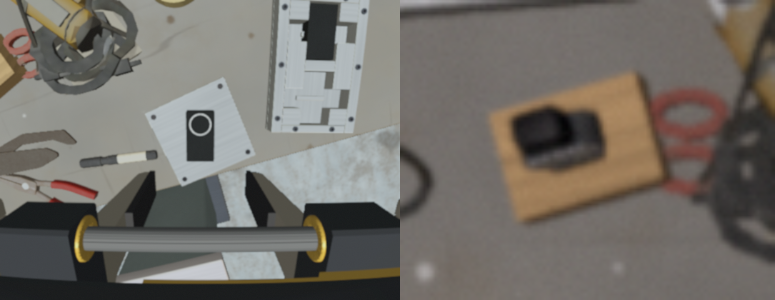

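The pad lies flat on the plate with the circle up. The rest, seen in the top crop, is turned about +16°, with the grip long across it. I'm going above the durometer.

Run:
```python
from h import *
plan([.600,.119,.26],16)
a=cv2.imread('pics/p_wrist.png')
# circle: fit white ring inside pad
g=cv2.cvtColor(a,cv2.COLOR_BGR2GRAY)[160:190,262:300]
m=np.zeros_like(g);ys,xs=np.where(g>110)
k=(np.hypot(xs-18,ys-15)<16)
c,r=cv2.minEnclosingCircle(np.c_[xs,ys][k].astype('float32'));print(c,r)
print(atz('wrist',[[c[0]+262,c[1]+160]],.045))
```

```text
pose [ 0.4186 -0.1903  0.2336] [-1.7999e+02  5.0000e-02 -1.6130e+01] t 14.62 F [-0.09 -0.47  0.46] gap 0.069 n 16
0.221,-0.869,-0.066,-0,0,-0.0056
0.251,-0.861,-0.066,-0,0,-0.0056
0.281,-0.851,-0.066,-0,0,-0.0056
0.311,-0.841,-0.066,-0,0,-0.0056
0.34,-0.829,-0.066,-0,0,-0.0056
0.369,-0.817,-0.066,-0,0,-0.0056
0.397,-0.804,-0.066,-0,0,-0.0056
0.425,-0.789,-0.066,-0,0,-0.0056
0.453,-0.774,-0.066,-0,0,-0.0056
0.479,-0.757,-0.066,-0,0,-0.0056
0.506,-0.74,-0.066,-0,0,-0.0056
0.531,-0.722,-0.066,-0,0,-0.0056
0.556,-0.703,-0.066,-0,0,-0.0056
0.581,-0.683,-0.066,-0,0,-0.0056
0.604,-0.662,-0.066,-0,0,-0.0056
0.627,-0.641,-0.066,-0,0,-0.0056
(18.0, 15.0) 15.811488151550293
[[ 0.43381987 -0.19355306  0.045     ]]
```

Call:
move_arm(rows=[0.22,-0.87,-0.07,0,0,-0.0056,-0.6,0.25,-0.86,-0.07,0,0,-0.0056,-0.6,0.28,-0.85,-0.07,0,0,-0.0056,-0.6,0.31,-0.84,-0.07,0,0,-0.0056,-0.6,0.34,-0.83,-0.07,0,0,-0.0056,-0.6,0.37,-0.82,-0.07,0,0,-0.0056,-0.6,0.4,-0.8,-0.07,0,0,-0.0056,-0.6,0.43,-0.79,-0.07,0,0,-0.0056,-0.6,0.45,-0.77,-0.07,0,0,-0.0056,-0.6,0.48,-0.76,-0.07,0,0,-0.0056,-0.6,0.51,-0.74,-0.07,0,0,-0.0056,-0.6,0.53,-0.72,-0.07,0,0,-0.0056,-0.6,0.56,-0.7,-0.07,0,0,-0.0056,-0.6,0.58,-0.68,-0.07,0,0,-0.0056,-0.6,0.6,-0.66,-0.07,0,0,-0.0056,-0.6,0.63,-0.64,-0.07,0,0,-0.0056,-0.6,0,0,0,0,0,0,-0.6])

```text
time: 16.75
ee_pos: [0.601, 0.1203, 0.262]
ee_rot: [-180.0, -0.0, 16.3]
force: [-0.4, 0.2, 0.1]
finger_gap: 0.0739
grasp_force: 0.0
```

Run:
```python
from h import *
np.set_printoptions(precision=4,suppress=True)
s=bot.read_state();print(s['time'],s['ee_pos'],s['ee_rot'],s['q'])
a=snap('wrist');info=bot.camera_info('wrist')
for t,z in [('grip',.12),('durometer',.008),('rest',0)]:
    for r in bot.landmark_of(t,'wrist')[:2]:
        print(t,round(r['confidence'],2),np.round(r['uv'],1),atz('wrist',[r['uv']],z,info)[0][:2])
for r in bot.cut_out('rest','wrist')[:1]:
    k=max(cv2.findContours(r['mask'].astype('uint8'),0,2)[0],key=cv2.contourArea)[:,0]
    print(r['confidence'],cv2.minAreaRect(atz('wrist',k,.036,info)[:,:2].astype('float32')))
# predicted grip top outline for durometer at rest centre, yaw 16
R=Ro.from_euler('z',16,degrees=True)
Q=[np.array([.617,.1235,.138])+R.apply([x,y,0]) for x,y in((-.013,-.017),(.013,-.017),(.013,.017),(-.013,.017))]
cv2.polylines(a,[px('wrist',Q,info).astype(np.int32)],True,(255,0,0),1)
cv2.imwrite('pics/w2.png',a[:,:,::-1])
```

```text
16.75 [0.601  0.1203 0.262 ] [-179.9944   -0.0176   16.2547] [11.1758 16.8306 92.1821  0.0075 70.9702 84.9186]
grip 0.62 [278.9 181.2] [0.6167 0.1258]
durometer 0.97 [278.6 167.9] [0.614  0.1259]
rest 0.91 [281.8 165.5] [0.6171 0.1225]
0.77 ((0.6197385787963867, 0.125357985496521), (0.08342284709215164, 0.11073310673236847), 17.223840713500977)
```

View pics/w2.png

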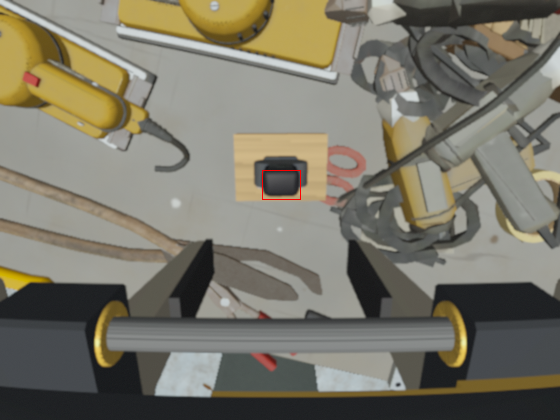

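The view shows the black grip at about (281,183), matching the predicted red outline (durometer at about (0.618,0.1235), yaw 16°). I'll descend and grip across its y.

Call:
move_arm(rows=[0.35,0.03,0.7,0,0,0,-0.6,0.34,0.03,0.8,0,0,0,-0.6,0,0,0.9,0,0,0,-0.6,0,0,0.9,0,0,0,-0.6,0,0,0.9,0,0,0,-0.6,0,0,0.9,0,0,0,-0.6,0,0,0.7,0,0,0,-0.6,0,0,0.4,0,0,0,-0.6,0,0,0,0,0,0,-0.6])

```text
time: 18.12
ee_pos: [0.6168, 0.1221, 0.1062]
ee_rot: [-180.0, 0.1, 16.1]
force: [1.4, -0.9, 0.1]
finger_gap: 0.0735
grasp_force: 0.0
```

Call:
move_arm(rows=[0,0,0,0,0,0,1,0,0,0,0,0,0,1,0,0,0,0,0,0,1,0,0,0,0,0,0,1,0,0,0,0,0,0,1,0,0,-0.2,0,0,0,1,0,0,-0.5,0,0,0,1,0,0,-0.8,0,0,0,1,0,0,-0.8,0,0,0,1,0,0,-0.8,0,0,0,1,0,0,-0.8,0,0,0,1,0,0,-0.4,0,0,0,1,0,0,0,0,0,0,1])

```text
time: 19.75
ee_pos: [0.6176, 0.1222, 0.2158]
ee_rot: [180.0, -0.1, 16.1]
force: [0.8, -0.2, -2.5]
finger_gap: 0.034
grasp_force: 29.9
```

Run:
```python
from h import *
# redo circle fit in the earlier wrist picture is stale; use top view now, arm moved away
np.set_printoptions(precision=4,suppress=True)
s=bot.read_state();print(s['ee_pos'],s['ee_rot'],s['force'],s['finger_gap'],s['q'])
for c in ['top','scene']:
  a=snap(c,'d_'+c);info=bot.camera_info(c)
  u0=px(c,[[.437,-.1955,.045]],info)[0];x,y=np.round(u0).astype(int)
  h=9;g=a[y-h:y+h+1,x-h:x+h+1].mean(2);print(c,x,y);print(g.astype(int))
  for r in bot.landmark_of('test_spot',c)[:2]: print(c,r['confidence'],np.round(r['uv'],1),atz(c,[r['uv']],.045,info)[0][:2])
  if c=='top':
    A=cv2.resize(a[y-20:y+20,x-20:x+20],(300,300),interpolation=cv2.INTER_CUBIC)
b=cv2.resize(a[100:260,130:290],(480,480)); A=np.vstack([A,np.zeros((180,300,3),'uint8')])
cv2.imwrite('pics/d.png',np.hstack([A,b])[:,:,::-1])
```

```text
[0.6176 0.1222 0.2158] [179.9891  -0.1106  16.1258] [ 0.7893 -0.1896 -2.5399] 0.03395801794936825 [11.0583 20.5054 93.0132 -0.0012 66.3702 84.9329]
top 286 248
[[166 165 142 101  71  82  98 114 125 135 146 153 159 162 164 166 166 164
  162]
 [170 161 126  72  40  38  50  66  85  98 110 117 133 145 152 156 157 159
  161]
 [169 154 109  53  30  37  49  71  82  83  83  82  93 102 113 124 134 144
  152]
 [163 143  94  45  46  67  80  85  86  78  77  89  93  77  64  76  87 102
  126]
 [161 131  77  46  71  88  79  72  58  53  57  80  93  85  66  47  44  55
   89]
 [158 115  66  59  78  79  58  41  31  30  32  45  68  86  83  57  32  37
   76]
 [147  98  63  77  78  60  33  24  25  22  25  25  40  65  84  64  37  44
   91]
 [135  87  68  94  79  43  25  23  23  19  27  24  26  48  81  72  49  54
  103]
 [124  75  68  85  68  38  26  23  23  25  25  24  24  35  69  78  61  62
  114]
 [107  56  58  81  61  33  26  23  23  24  22  22  24  32  57  69  61  76
  129]
 [ 91  47  52  78  63  37  25  22  22  21  23  23  24  33  55  60  59  96
  140]
 [ 69  35  46  77  69  40  24  24  23  27  23  23
[... 1580 characters left out ...]
 63  56  54  52  52 112 133  87  53  53
   46]
 [ 59  54  59  47 108 127 119  94  70  78  97 101  97 155 125  69  54  57
   44]
 [ 55  57  57  58  53 108 144 119  97 100 120 130 133  84  48  54  51  50
   46]
 [ 62  58  61  64  55  53  53  77  85  88  71  57  55  51  52  56  48  49
   47]
 [ 61  57  64  61  61  60  56  56  52  54  55  57  54  54  53  49  57  46
   46]
 [ 61  55  56  60  61  57  58  61  59  62  60  57  47  48  53  49  49  41
   59]
 [ 57  66  58  64  57  64  58  59  61  62  53  52  54  51  48  48  40  61
  119]
 [ 60  59  64  55  57  57  60  61  64  53  43  51  42  53  44  37  73 123
  171]]
scene 0.61 [262.5 253.3] [ 0.3905 -0.2049]
scene 0.24 [262.  255.1] [ 0.3839 -0.2071]
```

View pics/d.png

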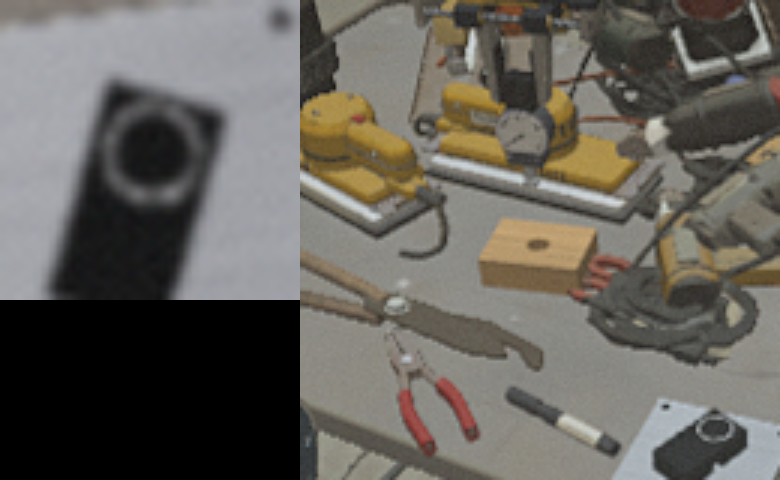

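Run:
```python
from h import *
print(atz('top',[[285.8,247.6]],.045),atz('scene',[[267.8,242.6]],.045))
plan([.4378,-.1953,.2158],16.1,n=16)
```

```text
[[ 0.43763919 -0.19384588  0.045     ]] [[ 0.43413598 -0.19734448  0.045     ]]
pose [0.6166 0.1221 0.2137] [-1.7999e+02  9.0000e-02  1.6130e+01] t 19.95 F [ 0.39  0.02 -3.37] gap 0.0338 n 16
-0.65,0.638,-0.004,-0,0,0
-0.65,0.638,-0.004,-0,0,0
-0.65,0.638,-0.004,-0,0,0
-0.65,0.638,-0.004,-0,0,0
-0.65,0.638,-0.005,-0,0,0
-0.65,0.638,-0.005,-0,0,0
-0.65,0.638,-0.005,-0,0,0
-0.65,0.638,-0.005,-0,0,0
-0.65,0.638,-0.005,-0,0,0
-0.65,0.638,-0.005,-0,0,0
-0.65,0.638,-0.005,-0,0,0
-0.649,0.638,-0.005,-0,0,0
-0.649,0.638,-0.005,-0,0,0
-0.649,0.638,-0.005,-0,0,0
-0.649,0.638,-0.005,-0,0,0
-0.649,0.638,-0.005,-0,0,0
```

Call:
move_arm(rows=[-0.65,0.64,0,0,0,0,1,-0.65,0.64,0,0,0,0,1,-0.65,0.64,0,0,0,0,1,-0.65,0.64,0,0,0,0,1,-0.65,0.64,0,0,0,0,1,-0.65,0.64,0,0,0,0,1,-0.65,0.64,0,0,0,0,1,-0.65,0.64,0,0,0,0,1,-0.65,0.64,0,0,0,0,1,-0.65,0.64,0,0,0,0,1,-0.65,0.64,0,0,0,0,1,-0.65,0.64,0,0,0,0,1,-0.65,0.64,0,0,0,0,1,-0.65,0.64,0,0,0,0,1,-0.65,0.64,0,0,0,0,1,-0.65,0.64,0,0,0,0,1,0,0,0.8,0,0,0,1,0,0,0.8,0,0,0,1,0,0,0.4,0,0,0,1,0,0,0,0,0,0,1])

```text
time: 22.45
ee_pos: [0.4379, -0.196, 0.1642]
ee_rot: [-180.0, 0.0, 16.1]
force: [0.4, 0.2, -3.0]
finger_gap: 0.0337
grasp_force: 30.0
```

Run:
```python
from h import *
np.set_printoptions(precision=4,suppress=True)
s=bot.read_state();p=np.array(s['ee_pos']);print(s['time'],p,s['ee_rot'],s['force'])
A=[]
for c in ['scene','wrist']:
  a=snap(c);info=bot.camera_info(c)
  R=Ro.from_euler('xyz',s['ee_rot'],degrees=True)
  foot=p+R.apply([0,0,.0975])
  for r in bot.landmark_of('durometer',c)[:1]: print(c,'duro',r['confidence'],np.round(r['uv'],1),'pred',px(c,[foot],info)[0],atz(c,[r['uv']],foot[2],info)[0][:2])
  for r in bot.landmark_of('test_spot',c)[:1]: print(c,'spot',r['confidence'],np.round(r['uv'],1),atz(c,[r['uv']],.045,info)[0][:2])
  u=px(c,[foot],info)[0].astype(int);h=40 if c=='scene' else 90
  cr=a[max(0,u[1]-h):u[1]+h,u[0]-h:u[0]+h];print(u,cr.shape)
  A.append(cv2.resize(cr,(400,400),interpolation=cv2.INTER_CUBIC))
cv2.imwrite('pics/e.png',np.hstack(A)[:,:,::-1])
```

```text
22.45 [ 0.4379 -0.196   0.1642] [-179.9602    0.0492   16.1228] [ 0.4455  0.2008 -3.042 ]
scene duro 0.78 [267.7 235.3] pred [267.8389 235.7642] [ 0.4393 -0.1948]
scene spot 0.98 [267.  243.9] [ 0.4285 -0.1979]
[267 235] (80, 80, 3)
wrist duro 0.57 [282.2 211.2] pred [279.8901 212.3179] [ 0.4393 -0.1976]
wrist spot 0.89 [280.6 207.8] [ 0.4363 -0.1971]
[279 212] (180, 180, 3)
```

View pics/e.png

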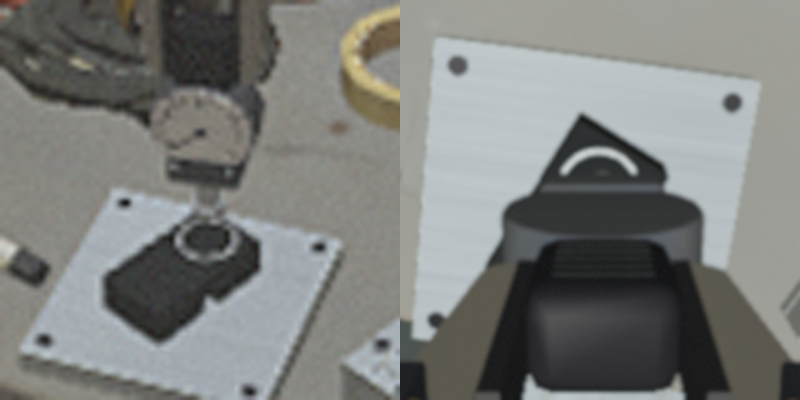

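The view shows the foot just above the circle (scene crop at (207,215)) and the circle's far arc in the wrist view. I'll fit the arc for the circle's centre.

Run:
```python
from h import *
from scipy.optimize import least_squares
c='wrist';a=snap(c).mean(2);info=bot.camera_info(c)
s=bot.read_state();print(s['ee_pos'])
y0,y1,x0,x1=185,204,258,300
g=a[y0:y1,x0:x1];ys,xs=np.where(g>110)
P=atz(c,np.c_[xs+x0,ys+y0],.045,info)[:,:2]
k=np.hypot(*(P-[.437,-.196]).T)<.019;k&=np.hypot(*(P-[.437,-.196]).T)>.010;P=P[k]
print(len(P))
f=least_squares(lambda v:np.hypot(P[:,0]-v[0],P[:,1]-v[1])-v[2],[.437,-.196,.016],loss='soft_l1',f_scale=.001);print(f.x,np.std(f.fun))
for r in(.0155,.016,.0165):
  f=least_squares(lambda v:np.hypot(P[:,0]-v[0],P[:,1]-v[1])-r,[.437,-.196],loss='soft_l1',f_scale=.001);print(r,f.x)
```

```text
[ 0.43877748 -0.19608365  0.16506522]
174
[ 0.43653115 -0.1944668   0.01575284] 0.001106771967666296
0.0155 [ 0.43682449 -0.1943816 ]
0.016 [ 0.43624526 -0.19454999]
0.0165 [ 0.4356698  -0.19471768]
```

Call:
move_arm(rows=[-0.06,-0.06,0,0,0,0,1,0,0,0.3,0,0,0,1,0,0,0.2,0,0,0,1,0,0,0.1,0,0,0,1,0,0,0,0,0,0,1])

```text
time: 23.42
ee_pos: [0.4364, -0.1949, 0.1493]
ee_rot: [-180.0, 0.0, 16.1]
force: [0.2, -0.3, -3.7]
finger_gap: 0.0339
grasp_force: 30.0
```

Call:
move_arm(rows=[0,0,0.04,0,0,0,1,0,0,0.04,0,0,0,1,0,0,0,0,0,0,1])

```text
time: 23.8
ee_pos: [0.4366, -0.195, 0.1476]
ee_rot: [180.0, -0.0, 16.1]
force: [-0.3, -0.4, -3.3]
finger_gap: 0.0335
grasp_force: 30.0
```

Call:
move_arm(rows=[0,0,0.04,0,0,0,1,0,0,0,0,0,0,1])

```text
time: 24.05
ee_pos: [0.4367, -0.195, 0.1466]
ee_rot: [180.0, -0.0, 16.1]
force: [0.3, 0.9, -3.0]
finger_gap: 0.0337
grasp_force: 30.0
```

Call:
move_arm(rows=[0,0,0.04,0,0,0,1,0,0,0,0,0,0,1])

```text
time: 24.3
ee_pos: [0.4368, -0.195, 0.1457]
ee_rot: [180.0, -0.0, 16.1]
force: [-0.1, 0.2, 0.8]
finger_gap: 0.0336
grasp_force: 30.0
```

Call:
move_arm(rows=[0,0,0.03,0,0,0,1,0,0,0,0,0,0,1])

```text
time: 24.55
ee_pos: [0.4368, -0.195, 0.145]
ee_rot: [180.0, -0.0, 16.1]
force: [-0.5, -0.0, 1.3]
finger_gap: 0.0336
grasp_force: 30.0
```

```bash
python3 -c "
from h import *
for _ in range(3):
    snap('top');s=bot.read_state();print(np.round(s['force'],2),np.round(s['ee_pos'],4))"
```

```text
[-0.71 -0.42  1.43] [ 0.4368 -0.195   0.145 ]
[ 0.28 -0.07  1.16] [ 0.4368 -0.195   0.145 ]
[0.14 0.4  2.44] [ 0.4367 -0.1951  0.145 ]
```

Call:
move_arm(rows=[0,0,0.03,0,0,0,1,0,0,0,0,0,0,1])

```text
time: 24.95
ee_pos: [0.4368, -0.195, 0.1442]
ee_rot: [180.0, -0.0, 16.1]
force: [-0.7, 0.5, 2.8]
finger_gap: 0.0337
grasp_force: 30.0
```

Call:
move_arm(rows=[0,0,0.01,0,0,0,1,0,0,0,0,0,0,1])

```text
time: 25.2
ee_pos: [0.4368, -0.195, 0.1442]
ee_rot: [180.0, -0.0, 16.1]
force: [-1.6, 0.9, 6.9]
finger_gap: 0.0336
grasp_force: 30.0
```

```bash
python3 -c "
from h import *
for _ in range(4):
    snap('top');s=bot.read_state();print(np.round(s['force'],2),np.round(s['ee_pos'],4))"
```

```text
[-0.96 -0.01  6.87] [ 0.4368 -0.195   0.1442]
[-1.08  0.92  6.59] [ 0.4368 -0.195   0.1442]
[-0.75  0.21  6.5 ] [ 0.4368 -0.1951  0.1442]
[-1.49  0.34  6.27] [ 0.4368 -0.195   0.1442]
```

Call:
move_arm(rows=[0,0,0.008,0,0,0,1,0,0,0,0,0,0,1,0,0,0,0,0,0,1])

```text
time: 25.78
ee_pos: [0.4369, -0.195, 0.1442]
ee_rot: [180.0, -0.0, 16.1]
force: [-1.9, 1.6, 8.8]
finger_gap: 0.0336
grasp_force: 30.0
```

Run:
```python
from h import *
a=snap('scene');info=bot.camera_info('scene')
for _ in range(3):
    snap('top');s=bot.read_state();print(np.round(s['force'],2),np.round(s['ee_pos'],4),np.round(s['wrist_torque'],2))
cv2.imwrite('pics/f.png',cv2.resize(a[185:275,220:320],(700,600),interpolation=cv2.INTER_CUBIC)[:,:,::-1])
```

```text
[-2.03  0.94  9.58] [ 0.4369 -0.1951  0.1442] [0.27 0.56 0.02]
[-1.73  0.87  8.78] [ 0.4369 -0.195   0.1442] [ 0.32  0.51 -0.06]
[-1.45  0.31  8.48] [ 0.4369 -0.195   0.1442] [ 0.23  0.56 -0.05]
```

View pics/f.png

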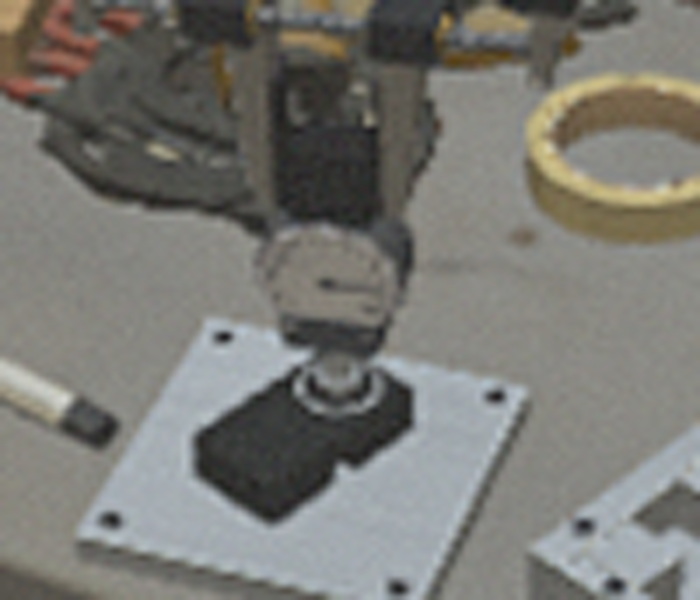

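The foot sits centred in the ring at (340,383), flat on the rubber. The needle is fully deflected and the contact force is about 12 N. I'm handing in.

```bash
python3 -c "
from station import bot
print(bot.finish_job())"
```

```text
the job is handed in; nothing more can be done
None
```

I handed the job in with the durometer held upright and pressed at about 12 N inside the circle; the marked pad lies flat on the plate and the other pad is still in the mould. The hand-in returned no verdict.

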